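Clip the sprung test probe onto the red electrode

ROBOT

A 7-joint arm with a two-finger parallel gripper is mounted at the origin on the work surface. World frame = base frame: x ahead of the robot, y to its left, z up, the work surface at z = 0. Lengths are in mm, angles in rad, forces in N, time in s.
With the tool pointing down it reaches from about 425 to 1025 mm from the base axis. Payload 9.4 kg.
Tool frame: the origin (TCP) lies between the finger pads; the fingertips stand 14 mm ahead of it and the grasp point (between the pads) lies 5 mm behind it (bot.tcp_to_tips is the distance from the TCP to the fingertips, in mm); z points along the fingers, y is the direction in which the jaws open and shut (so a half turn about z gives the same grasp; the last joint's range is limited). The gripper opens to 85 mm and grips with 20 to 120 N. Pads are 22 mm wide; open, the fingers measure 114 mm over their backs; the gripper's body (76 mm by 85 mm) begins 54 mm behind the grasp point. The pads swing forward as they close: fully open they stand 13 mm farther back than shut.
Start: joints at [-1.312, 0.599, -0.003, 1.599, 0.002, 0.943, -0.08], TCP at [238.909, 684.505, 245.275] pointing down, gripper open.
Joint ranges: [-2.57, 2.57], [-0.35, 1.97], [-1.29, 1.29], [0.11, 2.56], [-1.05, 4.19], [0.11, 1.86], [-2.63, 2.63]. Speed limits (rad/s): [2.22, 2.22, 3.01, 3.01, 3.14, 3.14, 3.14].

INTERFACE

Orientations are given as a unit quaternion [w, x, y, z].
In Python, from rig import bot gives the robot as it stands. The module is installed in compiled form; this text tells all that it offers.
- The arm moves only by the tool step_arm, never from a script. Its argument "deltas" is a list of rows, each an object of numbers: "rx", "ry", "rz": the turn, a rotation vector about the tool's x, y, z in degrees; "dx", "dy", "dz": the shift along the tool's x, y, z in m; "grip": the opening, from 0 (shut) to 1 (fully open). A call has 1 to 8 rows; each row shifts and turns the pose as measured when the row begins, along the tool's axes as they then stand; what a row does not reach is not made up. A row lasts 1/8 s, in which the tool goes at most 62.5 mm and 10.7 degrees, less where a joint would pass 70% of its speed; a pose out of reach is approached as far as the arm can. A call is refused whole if a number of a shift passes 0.0625 or a number of a turn 10.7, either way. A call with a gripper value outside its range is refused whole. The fingers move at their own pace and stop on an object; "force" is the grip in N (left out, the last holds). Time passes only in rows, so rows that do not move let the fingers close. It gives the time, the measured TCP pose, the force and the opening at its end, in the units of the state.
- bot.read_state(): the state, without advancing time (a new reading comes with each control period).
- bot.get_image(name): name is "scene" or "top" or "wrist"; returns a dict with "img" (400x640x3 uint8, red, green, blue), "fx", "fy", "cx", "cy" (pixels), "dist" ([k1, k2, p1, p2, k3] as OpenCV has them; the pictures are not rectified), "R" (3x3) and "t" (3): a world point X has camera coordinates R X + t; the wrist camera has in their place "mount" (4x4, takes a point from camera to tool coordinates, whose origin is the TCP and whose axes are the flange's). Camera axes: x right, y down, z forward; pixel columns grow to the right and rows downward; lengths in mm; the calibration is good to about 2 mm. A picture is of the moment at which its call begins: read the wrist's pose just before it. There is no depth.
- bot.sign_off(): hands the job in, once; it reports no verdict.
The state is a dict: "time": time; "joints": joint angles; "qvel": joint speeds; "effort": joint torques, N m; "eef_pos": TCP position; "tcp_rot": TCP orientation; "contact_force": force on the tool from outside, world axes, zero at the start; "wrist_torque": the same for the moment, N m; "opening": finger opening in mm.
Only numpy, scipy, OpenCV 4.12 (cv2) and the standard library are available. Lean on these libraries where they do the work, as an engineer would, in place of code of your own. Each camera call takes 0.05 s, during which the arm holds its last target. There are 200 camera calls.

TASK

On the electrode test stand, clip the sprung hook probe onto the brass contact post of the red electrode. Slide the probe along its rail to just short of that post, with the tip of the hook pointing towards it, press its orange knob down so that the hook drops below the post, slide the hook under the post, then let go so that the spring pulls the hook up and it stays caught on the post.

Things in the scene. Friction and masses are not known exactly. Their poses are not given: they have to be found in the camera images.
- knob (a point): Centre of the orange knob on the sprung probe: upright cylinder 30 mm across, 34 mm tall, centre 199 mm above the bench when up. It rides on a grey carriage (66 x 50 mm, top 142 mm up) sliding with about 2 N of friction on two level rails along this point's y axis, past all the electrodes; z is up. The rails' end uprights are 140 mm tall.
- plunger (a joint): How far the knob is pressed down, m: 0 = up (hook raised, as at the start), 0.034 = fully down (hook lowest, knob's underside 6 mm above the carriage). A spring lifts it: 2 N at the top, 7 N fully down. Let go with the hook caught on a post, it stays near 0.019; if the hook missed, it returns to 0.
- hook (a point): Mouth centre, on the foot's upper face, of the steel J hook below the carriage; moves with the knob; 20 mm to +y (own axes) of the knob's axis, 114 mm below its centre. Mouth 32 mm long in y, from the 8 mm shank (-y) to a tip (+y) 5 mm thick, 6 mm high; foot 5 mm thick. It takes a post by passing under it towards +y, pressed over 26 mm (30 is good). Raised, it clears all posts by 6 mm.
- red_post (a point): Middle of the red electrode's contact post: level fixed brass rod, 8 mm thick, 70 mm above the bench, crossing below the rails (along its x axis), red end. Its white holder with a red top, 102 mm high (with the base plate), stands on the robot's side of the rails. Two like electrodes, blue and yellow topped, stand in the same row in any order, posts at least 95 mm apart. Fixed.

How it is judged:
By the outcome, as a careful person would: the job done as asked, in the order asked, and still so for the second after the job is handed in, with the robot touching nothing.
It also fails if it takes over 32 s, if anything falls off the work surface, if the arm or the gripper's body presses on something with over 40 N, if the wrist force passes 120 N, or if a joint passes its speed limit or range.

## Working session

There is one attempt and no reset: what is moved stays moved. The work goes in short steps, Python scripts to look and compute and a tool call to move; the robot and the scene stay as the last step left them, time stands still between calls to the robot, and variables do not carry over. Pictures are saved under pics/ and viewed, about 8 in all and at most 12, crops included, and the job is handed in when it is done.

Besides the shell and the picture viewer there is one more tool, called after ">>>" as name(argument=value, ...) on one line, values as JSON. step_arm: Moves the arm, as the interface text tells. Its arguments: {"type":"object","properties":{"deltas":{"type":"array","items":{"type":"object","properties":{"rx":{"type":"number"},"ry":{"type":"number"},"rz":{"type":"number"},"dx":{"type":"number"},"dy":{"type":"number"},"dz":{"type":"number"},"grip":{"type":"number"}}}},"force":{"type":"number"}},"required":["deltas"]}

```bash
mkdir -p pics
cat > h.py <<'E'
import numpy as np,cv2
from rig import bot
def K(c): return np.array([[c['fx'],0,c['cx']],[0,c['fy'],c['cy']],[0,0,1.]]),np.array(c['dist'],float)
def ray(c,uv):
    k,d=K(c);p=cv2.undistortPoints(np.array(uv,float).reshape(1,1,2),k,d).ravel()
    R=np.array(c['R']);t=np.array(c['t']);return -R.T@t,R.T@np.array([p[0],p[1],1])
def onz(c,uv,z):
    o,d=ray(c,uv);return o+d*(z-o[2])/d[2]
def proj(c,X):
    k,d=K(c);return cv2.projectPoints(np.array(X,float).reshape(-1,1,3),cv2.Rodrigues(np.array(c['R']))[0],np.array(c['t'],float),k,d)[0].reshape(-1,2)
def save(c,n): cv2.imwrite('pics/'+n,c['img'][:,:,::-1])
E
python3 - <<'E'
from h import *
print(bot.read_state())
a=[]
for n in('scene','top'):
    c=bot.get_image(n);a.append(c['img']);R=np.array(c['R']);print(n,-R.T@np.array(c['t']),R[2])
    save(c,n+'1.png')
E
```

```text
{'time': 0.0, 'joints': array([-1.31167938,  0.60012979, -0.00254199,  1.60012158,  0.00182336,
        0.94288494, -0.07985084]), 'qvel': array([-0.00116351, -0.00226509, -0.00171393, -0.00081281,  0.00033635,
        0.00063433,  0.00223654]), 'effort': array([-6.30917039e-04, -7.76435924e+01,  1.56435806e+00, -2.58015990e+01,
        1.23190778e-02,  9.01542837e-03,  2.38051925e-06]), 'eef_pos': array([238.79122209, 684.07972028, 244.41654516]), 'tcp_rot': array([-4.86836895e-05,  1.67110522e-01,  9.85937868e-01, -7.69405956e-04]), 'contact_force': array([ 0.71102156, -0.12031773,  0.56944628]), 'wrist_torque': array([ 0.00038887, -0.02902306, -0.02624694]), 'opening': 85.51552227038603}
scene [1088.80638868  -81.91028495  518.09309028] [-0.79688232  0.20181556 -0.56942871]
top [482.97857215  57.8996658  769.21922368] [ 0.14152522 -0.01142214 -0.98986875]
```

View pics/scene1.png

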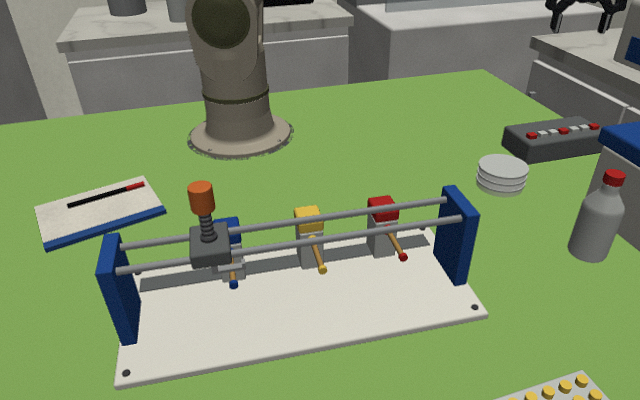

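View pics/top1.png

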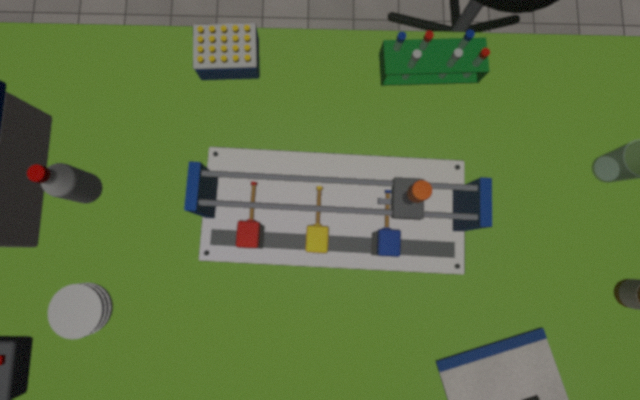

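The hook foot shows left of the carriage in the top view at about (383,200), so its tip points to +y, towards red. The order is blue (388,240), yellow (318,238), red (248,234), with the knob at (421,190). Next I measure them.

```bash
cat >> h.py <<'E'
def blobs(img,lo,hi,smin,vmin,amin=15,roi=None):
    h=cv2.cvtColor(img,cv2.COLOR_RGB2HSV)
    m=((h[...,0]>=lo)&(h[...,0]<=hi)&(h[...,1]>smin)&(h[...,2]>vmin)).astype(np.uint8)
    n,l,s,c=cv2.connectedComponentsWithStats(m)
    return [(s[i].tolist(),c[i].round(1).tolist()) for i in range(1,n) if s[i,4]>=amin]
def tri(c1,p1,c2,p2):
    o1,d1=ray(c1,p1);o2,d2=ray(c2,p2)
    A=np.c_[d1,-d2];s=np.linalg.lstsq(A,o2-o1,rcond=None)[0]
    a,b=o1+s[0]*d1,o2+s[1]*d2;return (a+b)/2,np.linalg.norm(a-b)
E
python3 - <<'E'
from h import *
for n in('scene','top'):
    c=bot.get_image(n);i=c['img']
    print(n,'orange',blobs(i,4,14,150,80,40))
    print('red',[b for b in blobs(i,0,3,150,60,4)+blobs(i,176,180,150,60,4)])
    if n=='top':
        for nm,lo,hi in(('yellow',20,32),('blue',105,125)): print(nm,[b for b in blobs(i,lo,hi,130,60,5) if 180<b[1][0]<500 and b[1][1]>140])
        x=i[140:280,180:500];cv2.imwrite('pics/topc.png',cv2.resize(x[:,:,::-1],None,fx=2.5,fy=2.5,interpolation=cv2.INTER_CUBIC))
    else:
        x=i[170:300,90:490];cv2.imwrite('pics/scc.png',cv2.resize(x[:,:,::-1],None,fx=2,fy=2,interpolation=cv2.INTER_CUBIC))
E
```

```text
scene orange [([188, 181, 26, 35, 731], [200.8, 197.2])]
red [([589, 123, 11, 7, 52], [593.9, 125.9]), ([558, 128, 11, 6, 51], [563.2, 130.3]), ([527, 132, 10, 7, 49], [532.0, 135.0]), ([604, 169, 22, 18, 268], [614.5, 176.8]), ([126, 182, 18, 8, 71], [134.4, 185.8]), ([368, 196, 26, 10, 178], [379.7, 200.7]), ([373, 210, 26, 12, 189], [385.8, 215.7]), ([399, 253, 9, 8, 44], [403.0, 256.5]), ([526, 136, 4, 2, 5], [527.4, 136.4]), ([607, 176, 3, 2, 4], [607.8, 176.5]), ([604, 179, 4, 3, 5], [605.4, 180.2]), ([612, 182, 5, 4, 7], [614.1, 183.9]), ([397, 211, 2, 4, 5], [397.8, 212.6])]
top orange [([425, 30, 8, 10, 42], [428.4, 34.7]), ([481, 48, 9, 9, 50], [485.0, 51.9]), ([411, 181, 20, 20, 304], [420.8, 190.2])]
red [([427, 31, 5, 7, 19], [429.2, 34.1]), ([485, 50, 3, 3, 6], [486.0, 51.3]), ([27, 164, 18, 19, 251], [35.5, 172.6]), ([252, 183, 4, 1, 4], [253.5, 183.0]), ([236, 220, 23, 27, 530], [247.6, 233.9]), ([0, 357, 3, 8, 14], [0.6, 359.9])]
yellow [([317, 187, 5, 3, 11], [319.0, 188.0]), ([306, 222, 22, 30, 560], [316.7, 238.4])]
blue [([185, 162, 16, 50, 556], [192.6, 186.5]), ([479, 178, 12, 49, 530], [484.9, 202.1]), ([378, 229, 22, 26, 504], [388.6, 242.3]), ([438, 329, 107, 41, 990], [490.2, 349.3])]
```

View pics/topc.png

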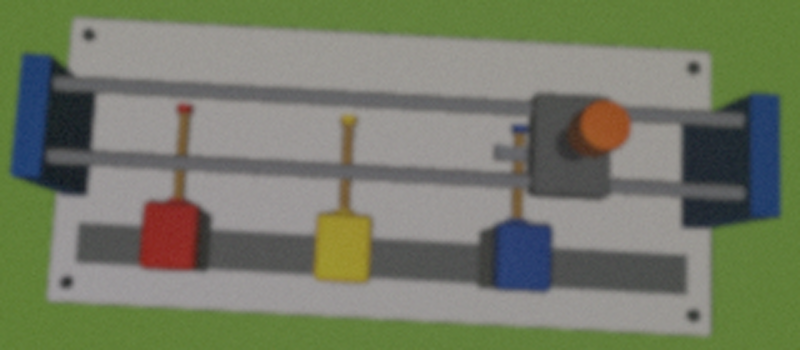

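View pics/scc.png

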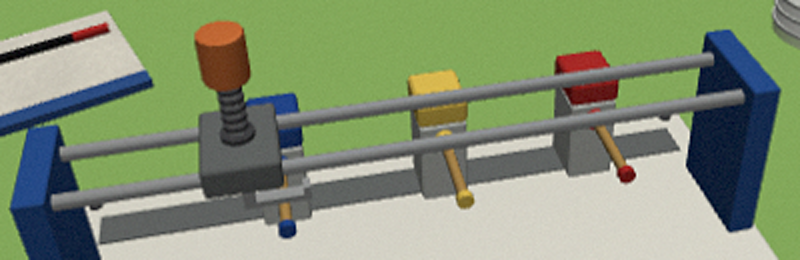

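Run:
```python
from h import *
t=bot.get_image('top');s=bot.get_image('scene')
K1,e=tri(t,(420.8,190.2),s,(200.8,197.2));print('knob tri',K1,e)
print('knob top z216',onz(t,(421.2,190),213), 'scene z199',onz(s,(200.8,197.2),199))
f=lambda x,y:(x/2.5+179.8,y/2.5+139.8)
for z in(110,125):
  a=[onz(t,f(*p),z) for p in((60,84),(740,119),(50,157),(740,193))]
  print(z,[x.round(1)[:2] for x in a],[np.degrees(np.arctan2(*(a[i]-a[i+1])[[0,1]])) for i in(0,2)])
for n,p in(('red',((179,198),(184,107))),('yel',((345,212),(348,120))),('blue',((517,222),(519,130)))):
  b=[onz(t,f(*q),70) for q in p];print(n,b[0].round(1),b[1].round(1))
g=lambda x,y:(x/2+89.75,y/2+169.75)
print('red scene',onz(s,g(600,118),70),onz(s,g(627,174),70))
print('hooktip z85?',onz(t,f(495,152),88))
for n,p in(('redtop',((170,235),)),('yeltop',((342,247),)),('blutop',((523,256),))): print(n,onz(t,f(*p[0]),102))
for X in (K1,): print(proj(t,[X]),proj(s,[X]))
```

```text
knob tri [ 578.65904787 -100.52821415  200.17614326] 2.6177129002478625
knob top z216 [576.69621883 -98.8514084  213.        ] scene z199 [577.45745162 -99.31721866 199.        ]
110 [array([615.9, 237.1]), array([ 600.1, -220.2]), array([566.5, 241. ]), array([ 550.1, -218.1])] [np.float64(1.9766811176794243), np.float64(2.045581882590099)]
125 [array([612.9, 233. ]), array([ 597.4, -213.9]), array([564.6, 236.8]), array([ 548.5, -211.9])] [np.float64(1.9766811176794323), np.float64(2.045581882590097)]
red [544.1 160.5  70. ] [608.9 159.4  70. ]
yel [536.2  44.   70. ] [601.6  42.8  70. ]
blue [531.1 -76.7  70. ] [596.5 -78.8  70. ]
red scene [542.34481168 165.72844273  70.        ] [608.75330088 159.67091058  70.        ]
hooktip z85? [577.91595767 -58.5178559   88.        ]
redtop [516.56637011 160.81162481 102.        ]
yeltop [510.42403524  46.33642352 102.        ]
blutop [506.34846822 -74.32060215 102.        ]
[[419.87025758 190.11182272]] [[199.68635167 197.06607225]]
```

Checks agree: the knob triangulates to 200 mm high (199 expected), about (577.5,-99.5). The rails are turned 2° from world y, and the red post crosses the rail midline at about (586,160). I'll align the jaws with the rail and travel above the knob.

>>> step_arm(deltas=[{"rz": -8.6,"dz": -0.01},{"rz": -8.6,"dz": -0.01},{"dx": -0.026,"dy": -0.055},{"dx": -0.026,"dy": -0.055},{"dx": -0.026,"dy": -0.055},{"dx": -0.026,"dy": -0.055},{"dx": -0.026,"dy": -0.055},{"dx": -0.026,"dy": -0.055}])

```text
schema error: expected keys rx, ry, rz, dx, dy, dz, grip
```

```bash
cat >> h.py <<'E'
from scipy.spatial.transform import Rotation as Ro
def st(target=None,ang=2.0):
    s=bot.read_state();q=s['tcp_rot'];R=Ro.from_quat([q[1],q[2],q[3],q[0]]).as_matrix()
    p=np.array(s['eef_pos']);print('t',s['time'],'p',p.round(1),'F',np.round(s['contact_force'],1),'open',round(s['opening'],1))
    a=np.radians(ang);W=np.array([[-np.cos(a),np.sin(a),0],[np.sin(a),np.cos(a),0],[0,0,-1]])
    print('rot deg needed (tool)',np.degrees(Ro.from_matrix(R.T@W).as_rotvec()).round(2))
    if target is not None: print('delta tool mm',(W.T@(np.array(target)-p)).round(1))
    return p,R
E
python3 -c "
from h import *
st([577.5,-99.5,260])"
```

```text
t 0.3 p [238.8 684.4 245. ] F [0.2 0.4 0.5] open 85.6
rot deg needed (tool) [ -0.03  -0.   -17.24]
delta tool mm [-365.8 -771.6  -15. ]
```

All keys are needed in every row.

>>> step_arm(deltas=[{"rx": 0,"ry": 0,"rz": -8.6,"dx": 0,"dy": 0,"dz": -0.01,"grip": 1},{"rx": 0,"ry": 0,"rz": -8.6,"dx": 0,"dy": 0,"dz": -0.01,"grip": 1},{"rx": 0,"ry": 0,"rz": 0,"dx": -0.026,"dy": -0.055,"dz": 0,"grip": 1},{"rx": 0,"ry": 0,"rz": 0,"dx": -0.026,"dy": -0.055,"dz": 0,"grip": 1},{"rx": 0,"ry": 0,"rz": 0,"dx": -0.026,"dy": -0.055,"dz": 0,"grip": 1},{"rx": 0,"ry": 0,"rz": 0,"dx": -0.026,"dy": -0.055,"dz": 0,"grip": 1},{"rx": 0,"ry": 0,"rz": 0,"dx": -0.026,"dy": -0.055,"dz": 0,"grip": 1},{"rx": 0,"ry": 0,"rz": 0,"dx": -0.026,"dy": -0.055,"dz": 0,"grip": 1}], force=40)

```text
time: 1.3
eef_pos: [387.8, 346.2, 264.2]
tcp_rot: [0.0, 0.009, 1.0, 0.001]
contact_force: [0.3, 0.2, 0.1]
opening: 85.6
```

```bash
python3 -c "
from h import *
st([577.5,-99.5,260])"
```

```text
t 1.3 p [387.8 346.2 264.2] F [0.3 0.2 0.1] open 85.6
rot deg needed (tool) [0.1  0.   0.98]
delta tool mm [-205.2 -438.8    4.2]
```

>>> step_arm(deltas=[{"rx": 0,"ry": 0,"rz": 0.8,"dx": -0.026,"dy": -0.055,"dz": 0,"grip": 1},{"rx": 0,"ry": 0,"rz": 0,"dx": -0.026,"dy": -0.055,"dz": 0,"grip": 1},{"rx": 0,"ry": 0,"rz": 0,"dx": -0.026,"dy": -0.055,"dz": 0,"grip": 1},{"rx": 0,"ry": 0,"rz": 0,"dx": -0.026,"dy": -0.055,"dz": 0,"grip": 1},{"rx": 0,"ry": 0,"rz": 0,"dx": -0.026,"dy": -0.055,"dz": 0,"grip": 1},{"rx": 0,"ry": 0,"rz": 0,"dx": -0.026,"dy": -0.055,"dz": 0,"grip": 1},{"rx": 0,"ry": 0,"rz": 0,"dx": -0.026,"dy": -0.055,"dz": 0,"grip": 1}])

```text
time: 2.17
eef_pos: [562.2, -55.1, 265.8]
tcp_rot: [0.003, 0.016, 1.0, 0.002]
contact_force: [1.1, 0.3, -0.3]
opening: 85.5
```

```bash
python3 -c "
from h import *
st([577.5,-99.5,260])"
```

```text
t 2.175 p [562.2 -55.1 265.8] F [ 1.1  0.3 -0.3] open 85.5
rot deg needed (tool) [0.24 0.32 0.21]
delta tool mm [-16.9 -43.9   5.8]
```

>>> step_arm(deltas=[{"rx": 0.2,"ry": 0.3,"rz": 0.2,"dx": -0.017,"dy": -0.044,"dz": 0.002,"grip": 1},{"rx": 0,"ry": 0,"rz": 0,"dx": 0,"dy": -0.003,"dz": 0,"grip": 1},{"rx": 0,"ry": 0,"rz": 0,"dx": 0,"dy": 0,"dz": 0,"grip": 1}])

```text
time: 2.55
eef_pos: [578.7, -109.3, 263.5]
tcp_rot: [0.001, 0.021, 1.0, -0.0]
contact_force: [0.3, 1.4, -1.0]
opening: 85.4
```

Run:
```python
from h import *
p,R=st([577.5,-99.5,206])
c=bot.get_image('wrist');M=np.array(c['mount']);save(c,'w1.png')
Rw=R@M[:3,:3];o=R@M[:3,3]+p
c['R']=Rw.T;c['t']=-Rw.T@o
print('cam',o,blobs(c['img'],4,14,150,80,60))
for b in blobs(c['img'],4,14,150,80,300): print(onz(c,b[1],199),onz(c,b[1],216))
```

```text
t 2.55 p [ 578.7 -109.3  263.5] F [ 0.3  1.4 -1. ] open 85.4
rot deg needed (tool) [-0.05  0.06 -0.43]
delta tool mm [ 1.6  9.8 57.5]
cam [ 510.21546045 -106.70559894  392.38178775] [([313, 196, 42, 49, 1450], [334.0, 222.4])]
[580.83329615 -99.12669185 199.        ] [574.62535268 -99.79294601 216.        ]
```

View pics/w1.png

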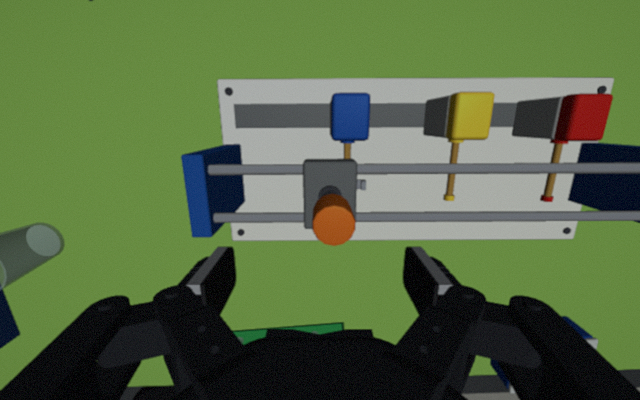

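The wrist view confirms the knob at (577.5,-99.3) and shows the hook tip at pixel (362,184), on red's side. Descending and gripping.

>>> step_arm(deltas=[{"rx": 0,"ry": 0,"rz": -0.4,"dx": 0.0015,"dy": 0.01,"dz": 0.01,"grip": 1},{"rx": 0,"ry": 0,"rz": 0,"dx": 0,"dy": 0,"dz": 0.03,"grip": 1},{"rx": 0,"ry": 0,"rz": 0,"dx": 0,"dy": 0,"dz": 0.024,"grip": 1},{"rx": 0,"ry": 0,"rz": 0,"dx": 0,"dy": 0,"dz": 0,"grip": 1}])

```text
time: 3.1
eef_pos: [576.7, -90.2, 197.4]
tcp_rot: [0.001, 0.012, 1.0, 0.001]
contact_force: [-0.1, 0.1, 1.0]
opening: 85.6
```

```bash
python3 -c "
from h import *
st([577.5,-99.5,197])"
```

```text
t 3.1 p [576.7 -90.2 197.4] F [-0.1  0.1  1. ] open 85.6
rot deg needed (tool) [0.1  0.08 0.61]
delta tool mm [-1.1 -9.3  0.4]
```

>>> step_arm(deltas=[{"rx": 0,"ry": 0,"rz": 0.3,"dx": -0.001,"dy": -0.008,"dz": 0,"grip": 1},{"rx": 0,"ry": 0,"rz": 0,"dx": 0,"dy": 0,"dz": 0,"grip": 0.2},{"rx": 0,"ry": 0,"rz": 0,"dx": 0,"dy": 0,"dz": 0,"grip": 0.2},{"rx": 0,"ry": 0,"rz": 0,"dx": 0,"dy": 0,"dz": 0,"grip": 0.2},{"rx": 0,"ry": 0,"rz": 0,"dx": 0,"dy": 0,"dz": 0,"grip": 0.2},{"rx": 0,"ry": 0,"rz": 0,"dx": 0,"dy": 0,"dz": 0,"grip": 0.2}], force=40)

```text
time: 3.85
eef_pos: [578.6, -97.4, 200.2]
tcp_rot: [0.003, 0.014, 1.0, 0.001]
contact_force: [0.2, -0.1, -1.7]
opening: 29.1
```

```bash
python3 -c "
from h import *
st([577.5,-99.5,197])"
```

```text
t 3.85 p [578.6 -97.4 200.2] F [ 0.2 -0.1 -1.7] open 29.1
rot deg needed (tool) [0.11 0.3  0.4 ]
delta tool mm [ 1.  -2.1  3.2]
```

>>> step_arm(deltas=[{"rx": 0,"ry": 0,"rz": 0.3,"dx": 0.0,"dy": 0.02,"dz": 0,"grip": 0.2},{"rx": 0,"ry": 0,"rz": 0,"dx": 0,"dy": 0.035,"dz": 0,"grip": 0.2},{"rx": 0,"ry": 0,"rz": 0,"dx": 0,"dy": 0.035,"dz": 0,"grip": 0.2},{"rx": 0,"ry": 0,"rz": 0,"dx": 0,"dy": 0.035,"dz": 0,"grip": 0.2}])

```text
time: 4.35
eef_pos: [583.1, 23.7, 200.1]
tcp_rot: [0.003, 0.019, 1.0, -0.002]
contact_force: [1.5, -3.9, 1.2]
opening: 28.9
```

```bash
python3 -c "
from h import *
st([584,95,200])"
```

```text
t 4.35 p [583.1  23.7 200.1] F [ 1.5 -3.9  1.2] open 28.9
rot deg needed (tool) [-0.2   0.35 -0.21]
delta tool mm [ 1.6 71.2  0.1]
```

>>> step_arm(deltas=[{"rx": -0.2,"ry": 0.3,"rz": -0.2,"dx": 0.001,"dy": 0.03,"dz": 0,"grip": 0.2},{"rx": 0,"ry": 0,"rz": 0,"dx": 0,"dy": 0.025,"dz": 0,"grip": 0.2},{"rx": 0,"ry": 0,"rz": 0,"dx": 0,"dy": 0.008,"dz": 0,"grip": 0.2},{"rx": 0,"ry": 0,"rz": 0,"dx": 0,"dy": 0,"dz": 0,"grip": 0.2}])

```text
time: 4.85
eef_pos: [585.6, 89.8, 200.2]
tcp_rot: [0.002, 0.015, 1.0, -0.0]
contact_force: [0.3, 1.1, 1.2]
opening: 29.1
```

Run:
```python
from h import *
st([585,108,200])
t=bot.get_image('top');s=bot.get_image('scene');st()
for n,c,(x0,y0,x1,y1) in(('t2',t,(180,140,380,260)),('s2',s,(240,130,440,280))):
    cv2.imwrite(f'pics/{n}.png',cv2.resize(c['img'][y0:y1,x0:x1,::-1],None,fx=4,fy=4,interpolation=cv2.INTER_CUBIC))
```

```text
t 4.85 p [585.6  89.8 200.2] F [0.3 1.1 1.2] open 29.1
rot deg needed (tool) [-0.03  0.2   0.24]
delta tool mm [ 1.2 18.1  0.2]
t 4.95 p [585.6  89.2 200.2] F [ 0.3  1.3 -0.4] open 28.8
rot deg needed (tool) [-0.04  0.2   0.19]
```

View pics/s2.png

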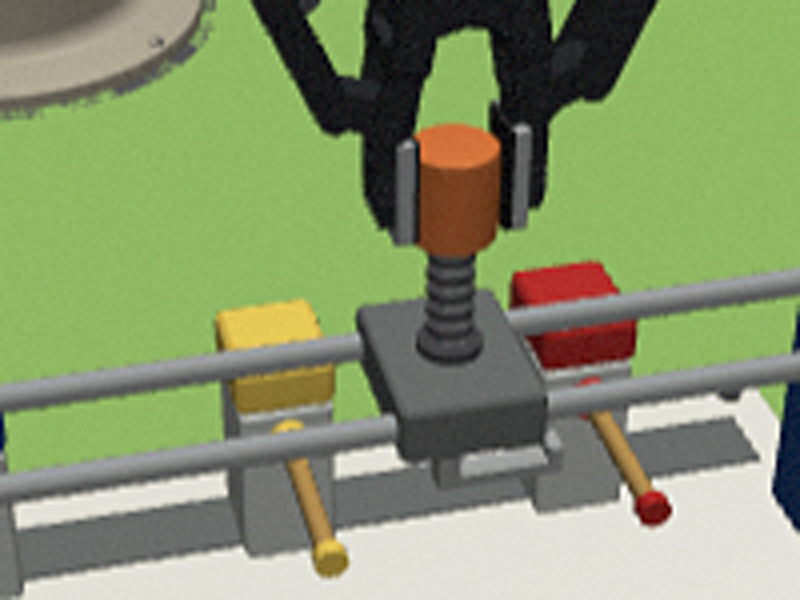

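The knob is held between the pads at crop pixel (457,190), the raised hook tip is at (555,450), short of the red post, and yellow has been passed. Next I close most of the gap, then press.

>>> step_arm(deltas=[{"rx": 0,"ry": 0.2,"rz": 0.2,"dx": 0.001,"dy": 0.012,"dz": 0,"grip": 0.2},{"rx": 0,"ry": 0,"rz": 0,"dx": 0,"dy": 0,"dz": 0,"grip": 0.2},{"rx": 0,"ry": 0,"rz": 0,"dx": 0,"dy": 0,"dz": 0.012,"grip": 0.2},{"rx": 0,"ry": 0,"rz": 0,"dx": 0,"dy": 0,"dz": 0.012,"grip": 0.2},{"rx": 0,"ry": 0,"rz": 0,"dx": 0,"dy": 0,"dz": 0,"grip": 0.2}])

```text
time: 5.58
eef_pos: [586.0, 99.8, 175.1]
tcp_rot: [0.001, 0.019, 1.0, -0.001]
contact_force: [1.0, 0.5, 4.5]
opening: 28.9
```

Run:
```python
from h import *
p,_=st([585,103,168.2])
s=bot.get_image('scene');t=bot.get_image('top')
print(blobs(s['img'],4,14,150,80,200))
for n,X in(('post',[586,160,70]),): print(n,proj(s,[X]),proj(t,[X]))
```

```text
t 5.575 p [586.   99.8 175.1] F [1.  0.5 4.5] open 28.9
rot deg needed (tool) [-0.06  0.11 -0.12]
delta tool mm [1.1 3.2 6.9]
[([351, 177, 21, 32, 567], [361.4, 192.5])]
post [[397.26704941 246.88926806]] [[252.55413646 195.35410047]]
```

>>> step_arm(deltas=[{"rx": 0,"ry": 0,"rz": 0,"dx": 0.001,"dy": 0.001,"dz": 0.005,"grip": 0.2},{"rx": 0,"ry": 0,"rz": 0,"dx": 0,"dy": 0,"dz": 0.001,"grip": 0.2}])

```text
time: 5.92
eef_pos: [586.0, 100.4, 170.7]
tcp_rot: [0.002, 0.019, 1.0, -0.001]
contact_force: [-0.1, 1.2, 5.9]
opening: 29.0
```

Run:
```python
from h import *
p,_=st([586,139,169])
s=bot.get_image('scene')
b=[b for b in blobs(s['img'],4,14,150,80,200)];print(b)
o,d=ray(s,b[0][1])
X=o+d*(586-o[0])/d[0];print('knob at x=586:',X)
cv2.imwrite('pics/s3.png',cv2.resize(s['img'][150:280,300:440,::-1],None,fx=5,fy=4.6,interpolation=cv2.INTER_CUBIC))
```

```text
t 5.925 p [586.  100.4 170.7] F [-0.1  1.2  5.9] open 29.0
rot deg needed (tool) [-0.06  0.25 -0.14]
delta tool mm [ 1.4 38.6  1.7]
[([351, 180, 21, 32, 566], [361.6, 195.2])]
knob at x=586: [586.         102.37383225 169.80138319]
```

View pics/s3.png

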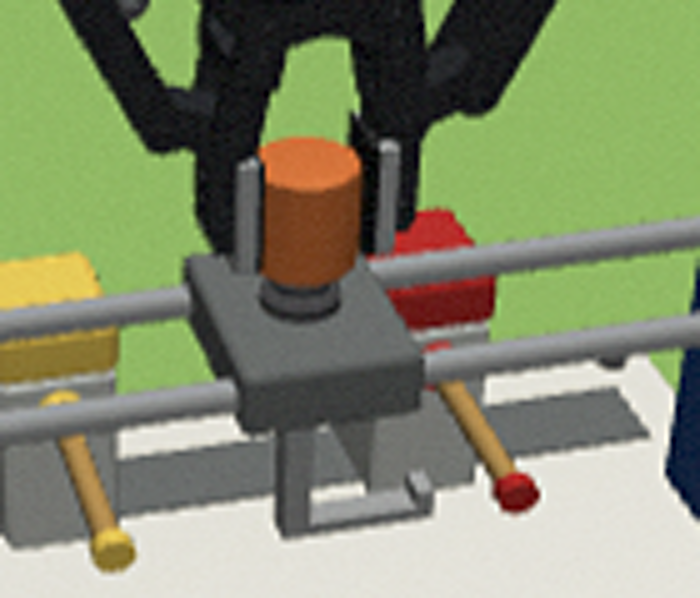

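The hook is down (tip at crop pixel (420,480)) and clear, short of and below the red post. Sliding under, about 38.5 mm.

>>> step_arm(deltas=[{"rx": 0,"ry": 0,"rz": 0,"dx": 0.001,"dy": 0.003,"dz": 0.001,"grip": 0.2},{"rx": 0,"ry": 0.2,"rz": 0,"dx": 0,"dy": 0.012,"dz": 0.001,"grip": 0.2},{"rx": 0,"ry": 0,"rz": 0,"dx": 0,"dy": 0.012,"dz": 0,"grip": 0.2},{"rx": 0,"ry": 0,"rz": 0,"dx": 0,"dy": 0.008,"dz": 0,"grip": 0.2},{"rx": 0,"ry": 0,"rz": 0,"dx": 0,"dy": 0,"dz": 0,"grip": 0.2}])

```text
time: 6.6
eef_pos: [587.2, 133.7, 171.2]
tcp_rot: [0.002, 0.02, 1.0, -0.001]
contact_force: [-0.5, 0.7, 4.9]
opening: 29.3
```

Run:
```python
from h import *
st([587,139,169])
```

```text
t 6.6 p [587.2 133.7 171.2] F [-0.5  0.7  4.9] open 29.3
rot deg needed (tool) [-0.15  0.18 -0.24]
delta tool mm [0.4 5.3 2.2]
```

>>> step_arm(deltas=[{"rx": 0,"ry": 0,"rz": -0.2,"dx": 0.0,"dy": 0.005,"dz": 0.001,"grip": 0.2},{"rx": 0,"ry": 0,"rz": 0,"dx": 0,"dy": 0.001,"dz": 0.0,"grip": 0.2}])

```text
time: 6.85
eef_pos: [587.4, 139.2, 171.0]
tcp_rot: [0.002, 0.018, 1.0, -0.002]
contact_force: [-0.6, -0.7, 5.3]
opening: 28.7
```

Run:
```python
from h import *
st([587,139,169])
s=bot.get_image('scene')
cv2.imwrite('pics/s4.png',cv2.resize(s['img'][150:280,300:440,::-1],None,fx=5,fy=4.6,interpolation=cv2.INTER_CUBIC))
```

```text
t 6.85 p [587.4 139.2 171. ] F [-0.6 -0.7  5.3] open 28.7
rot deg needed (tool) [-0.18  0.19 -0.07]
delta tool mm [ 0.4 -0.2  2. ]
```

View pics/s4.png

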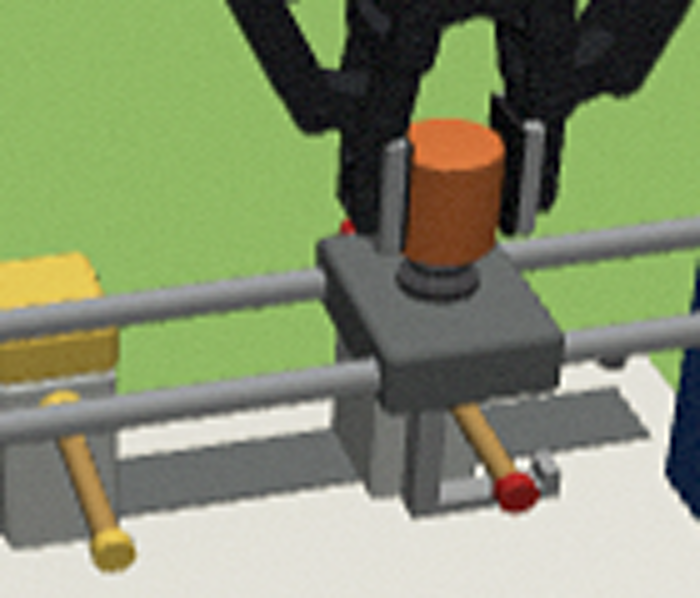

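The post lies in the hook's mouth, between the shank (425,460) and the tip (545,475). Easing up, then opening.

>>> step_arm(deltas=[{"rx": 0,"ry": 0,"rz": 0,"dx": 0,"dy": 0,"dz": -0.005,"grip": 0.2},{"rx": 0,"ry": 0,"rz": 0,"dx": 0,"dy": 0,"dz": -0.004,"grip": 0.2},{"rx": 0,"ry": 0,"rz": 0,"dx": 0,"dy": 0,"dz": 0,"grip": 0.2}])

```text
time: 7.28
eef_pos: [587.4, 139.2, 181.4]
tcp_rot: [0.002, 0.018, 1.0, -0.001]
contact_force: [-0.1, 0.4, 0.7]
opening: 28.8
```

>>> step_arm(deltas=[{"rx": 0,"ry": 0,"rz": 0,"dx": 0,"dy": 0,"dz": 0,"grip": 1},{"rx": 0,"ry": 0,"rz": 0,"dx": 0,"dy": 0,"dz": 0,"grip": 1},{"rx": 0,"ry": 0,"rz": 0,"dx": 0,"dy": 0,"dz": 0,"grip": 1},{"rx": 0,"ry": 0,"rz": 0,"dx": 0,"dy": 0,"dz": 0,"grip": 1}])

```text
time: 7.78
eef_pos: [586.1, 138.3, 180.1]
tcp_rot: [0.0, 0.019, 1.0, -0.002]
contact_force: [-0.3, 0.5, 0.5]
opening: 85.2
```

Run:
```python
from h import *
st([587,139,181])
s=bot.get_image('scene')
b=[b for b in blobs(s['img'],4,14,150,80,200)];print(b)
o,d=ray(s,b[0][1]);X=o+d*(586-o[0])/d[0];print('knob at x=586:',X)
```

```text
t 7.775 p [586.1 138.3 180.1] F [-0.3  0.5  0.5] open 85.2
rot deg needed (tool) [-0.24  0.01 -0.2 ]
delta tool mm [-0.9  0.7 -0.9]
[([378, 169, 23, 32, 632], [389.1, 184.6])]
knob at x=586: [586.         140.02495927 179.38544137]
```

Released, and the knob rests at about 179.4 mm, so the plunger is near 0.0195 and the hook is caught. Retracting straight up.

>>> step_arm(deltas=[{"rx": 0,"ry": 0,"rz": 0,"dx": 0,"dy": 0,"dz": -0.02,"grip": 1},{"rx": 0,"ry": 0,"rz": 0,"dx": 0,"dy": 0,"dz": -0.04,"grip": 1},{"rx": 0,"ry": 0,"rz": 0,"dx": 0,"dy": 0,"dz": -0.04,"grip": 1},{"rx": 0,"ry": 0,"rz": 0,"dx": 0,"dy": 0,"dz": -0.02,"grip": 1},{"rx": 0,"ry": 0,"rz": 0,"dx": 0,"dy": 0,"dz": 0,"grip": 1},{"rx": 0,"ry": 0,"rz": 0,"dx": 0,"dy": 0,"dz": 0,"grip": 1}])

```text
time: 8.57
eef_pos: [585.2, 138.5, 301.8]
tcp_rot: [-0.001, 0.019, 1.0, -0.003]
contact_force: [-0.2, -0.4, 0.1]
opening: 85.6
```

Run:
```python
from h import *
st()
s=bot.get_image('scene')
b=[b for b in blobs(s['img'],4,14,150,80,200)];print(b)
o,d=ray(s,b[0][1]);X=o+d*(586-o[0])/d[0];print('knob at x=586:',X)
cv2.imwrite('pics/s5.png',cv2.resize(s['img'][150:280,300:440,::-1],None,fx=5,fy=4.6,interpolation=cv2.INTER_CUBIC))
```

```text
t 8.575 p [585.2 138.5 301.8] F [-0.2 -0.4  0.1] open 85.6
rot deg needed (tool) [-0.3  -0.16 -0.22]
[([378, 169, 23, 32, 619], [389.3, 184.5])]
knob at x=586: [586.         140.29745853 179.49109971]
```

View pics/s5.png

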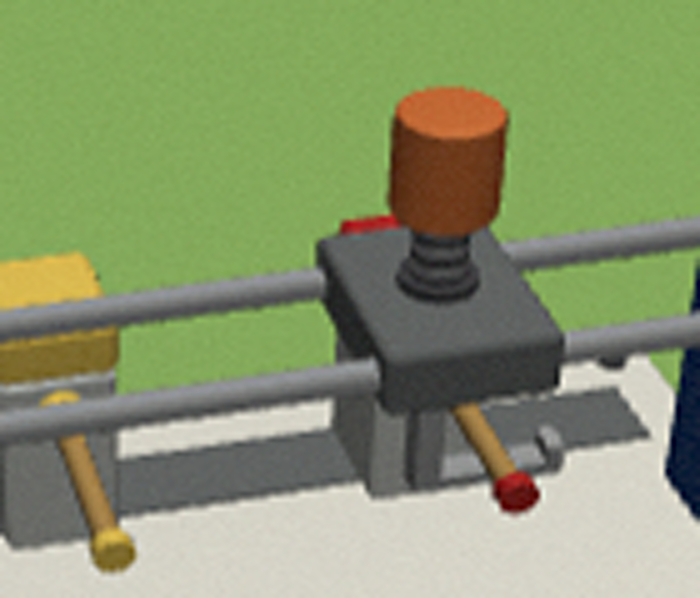

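The foot now sits under the red post, with the tip beyond it at (550,445) and the knob half down and free of the gripper. Handing in.

```bash
python3 -c "
from h import *
print(bot.sign_off())"
```

```text
the job is handed in; nothing more can be done
None
```

The hook probe is clipped onto the red electrode's post, and the job was handed in at about 8.6 s of the 32 s allowed.

I gripped the knob and slid the probe past blue and yellow with the hook raised. Just short of the red post I pressed the knob about 29 mm. I then slid the hook about 39 mm under the post, eased up, opened the gripper and backed off about 120 mm.

**Last checks:**
- **Plunger:** the free knob sits at z ≈ 179.5 mm. That puts the plunger near 0.0195, against the 0.019 expected for a caught hook, and it did not change after the arm retracted.
- **Position:** the last picture shows the post in the hook's mouth, between shank and tip.
- **Contact:** the wrist force is about 0 N, so the robot is touching nothing.

No check failed. The only disagreement was about 2 mm in y between the camera and arm readings of the knob, which is within the calibration tolerance.

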